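# Snap the cap onto the crock and hold it down

## Task

Lift the black knobbed cap off the turntable and press it straight down onto the steel neck of the white crock until it clicks and sits fully home, level, on the black sealing ring. Do not let go: keep your grip on the cap and finish while still pushing it down on the ring with a steady push of about 12 newtons. The turntable spins freely, so take the cap cleanly and leave the salt shaker and the spice jar standing on it, and do not knock over the pepper mill.

Things in the scene. Friction and masses are not known exactly. Their poses are not given: they have to be found in the camera images.
- cap: the loose snap cap, black plastic, about 60 g, stands open side down on the turntable. Ribbed round skirt 51 mm in diameter from z 0 to 33 mm, closed on top; on the flat top a round grip knob 26 mm in diameter, z 33 to 57 mm. Origin: centre of the underside, z up, any yaw. Inside: a rounded lip at the mouth leaves a 36 mm opening; above it 45 mm wide; inner depth 28 mm
- susan_foot: lazy Susan (turntable): wooden disc 250 mm in diameter, 12 mm thick, its top 25 mm above the worktop, on a steel foot that is fixed to the worktop. Origin: centre of the foot's underside, on the spin axis. The disc turns with almost no friction, and what stands on it turns with it
- crock: white round stoneware crock, 90 mm in diameter, fixed to the worktop (does not move). Origin: centre of its underside, z up. On its axis on top: the sealing ring and the steel stud (neck)
- stud_top (a point): centre of the flat top of the crock's steel stud, 115 mm above the crock's origin. Stud 33 mm in diameter up to 7 mm below this point, then tapering to 20 mm. Four spring balls stand 4 mm out of it, 16 mm below this point. They resist the cap from when its underside is 13 mm below this point: about 13 N at 14 mm, then less; from 19 mm (the click) they draw it down to the ring at 25 mm
- seal_ring: black sprung sealing ring round the foot of the stud, 58 mm in outer diameter, 5 mm thick, on which the cap's underside comes to rest. Origin: centre of its top face, 90 mm above the crock's origin. It yields under push at about 6 N per mm, at most 5 mm (this point moves down with it)
- salt_shaker: salt shaker with rounded top, 44 mm in diameter, 90 mm tall, stands on the turntable; origin: centre of its underside
- spice_jar: round spice jar with dark lid, 41 mm in diameter, 105 mm tall, stands on the turntable; origin: centre of its underside
- pepper_mill: dark wooden pepper mill, 58 mm in diameter, 140 mm tall, stands on the worktop; origin: centre of its underside
Not all that is in view belongs to the job. Leave any red or turquoise look-alike of the salt_shaker alone.

How it is judged:
By the outcome, as a careful person would: the job done as asked, in the order asked, and still so for the second after the job is handed in, while the arm keeps its last pose, push and grip.
It also fails if it takes over 42 s, if anything falls off the work surface, if the arm or the gripper's body presses on something with over 40 N, if the wrist force passes 120 N, or if a joint passes its speed limit or range.

## Robot

A 7-joint arm with a two-finger parallel gripper is mounted at the origin on a cart in front of the work surface, level with it; the furniture and walls round the work are solid. World frame = base frame: x ahead of the robot, y to its left, z up, the work surface at z = 0. Lengths are in m, angles in rad, forces in N, time in s.
With the tool pointing down it reaches from about 0.425 to 0.95 m from the base axis. Payload 4.7 kg.
Tool frame: the origin (TCP) lies midway between the tips of the shut fingers; the grasp point (between the pads) lies 19 mm behind it; z points along the fingers, y is the line along which they close (so a half turn about z gives the same grasp; the last joint's range is limited). The gripper opens to 87 mm and grips with 3 to 60 N. Pads are 19 mm wide; open, the fingers measure 117 mm over their backs; the gripper's body (75 mm by 190 mm) begins 51 mm behind the grasp point.
Start: joints at [-1.317, 0.469, -0.049, 1.532, 0.024, 1.141, -0.082], TCP at [0.188, 0.648, 0.223] pointing down, gripper open.
Joint ranges: [-2.59, 2.59], [-0.33, 1.99], [-1.39, 1.29], [0.1, 2.45], [-1.04, 4.18], [0.21, 1.99], [-2.66, 2.66]. Speed limits (rad/s): [2.57, 2.57, 3.14, 3.14, 3.14, 3.14, 3.14].

## Interface

Orientations are given as a unit quaternion [w, x, y, z].
In Python, from workcell import telemetry, eyes, ticket gives the robot as it stands. The module is installed in compiled form; this text tells all that it offers.
- The arm moves only by the tool drive_tool, never from a script. Its argument "moves" is a list that holds one entry, the list of rows, each a list of 6 numbers: the shift along the tool's x, y, z each as a share of 0.075 m, from -1 to 1, then the turn, a rotation vector about the tool's x, y, z each as a share of 0.5 rad, from -1 to 1. A call has 1 to 8 rows; each row shifts and turns the commanded pose from where the row before left it, along the tool's axes as they then stand; what a row does not reach is not made up. A row lasts 1/12 s, in which the tool goes at most 41.7 mm and 7.16 degrees, less where a joint would pass 70% of its speed; a pose out of reach is approached as far as the arm can. A call with a number of a shift or a turn outside -1 to 1 is refused whole. A call with a gripper value outside its range is refused whole. "hand" is the closure, from 0 (fully open) to 1 (shut), set as the call begins (left out, the last holds). The fingers move at their own pace and stop on an object; "force" is the grip in N (left out, the last holds). Time passes only in rows, so rows that do not move let the fingers close. It gives the time, the measured TCP pose, the force, the opening and the grip force at its end, in the units of the state.
- telemetry.state(): the state, without advancing time (a new reading comes with each control period).
- eyes.read_camera(name): name is "scene" or "top" or "wrist"; returns the picture (400x640x3 uint8, red, green, blue); there is no depth.
- eyes.calibration(name): a dict with "fov_y" (degrees; the focal length in pixels is half the picture's height over the tangent of half this angle, whatever the lens; pixels are square), "cx", "cy" (the principal point, pixels), "T" (4x4, takes a point from camera to world coordinates). Camera axes: x right, y down, z forward; pixel columns grow to the right and rows downward; lengths in m; the calibration is good to about 2 mm. A picture is of the moment at which its call begins: read the wrist's pose just before it. calibration takes no time and is no camera call; for the wrist camera it gives the pose at the moment of the call.
- ticket.hand_in(): hands the job in; it is judged then, once.
The state is a dict: "time_s": time; "joints": joint angles; "joint_velocities": joint speeds; "joint_efforts": joint torques, N m; "eef_pos": TCP position; "orientation": TCP orientation; "force": force on the tool from outside, world axes, zero at the start; "ft_torque": the same for the moment, N m; "grip_width": finger opening in m; "gripper_force": force on a finger pad.
Only numpy, scipy, OpenCV 4.12 (cv2) and the standard library are available. Lean on these libraries where they do the work, as an engineer would, in place of code of your own. Each camera call takes 0.05 s, during which the arm holds its last target. There are 200 camera calls.

## Working session

There is one attempt and no reset: what is moved stays moved. The work goes in short steps, Python scripts to look and compute and a tool call to move; the robot and the scene stay as the last step left them, time stands still between calls to the robot, and variables do not carry over. Pictures are saved under pics/ and viewed, at most 10 in all, crops included, and the job is handed in when it is done.

Besides the shell and the picture viewer there is one more tool, called after ">>>" by a JSON object that holds its "api" and its "payload", one argument or row to a line. drive_tool: Moves the arm, as the interface text tells. Its arguments: {"type":"object","properties":{"moves":{"type":"array","items":{"type":"array","items":{"type":"array","items":{"type":"number","minimum":-1,"maximum":1}}}},"hand":{"type":"number"},"force":{"type":"number"}},"required":["moves"]}

```bash
mkdir -p pics
python3 - <<'E'
from workcell import telemetry, eyes
import cv2,numpy as np
print(telemetry.state())
for n in("scene","top"):
    im=eyes.read_camera(n);np.save(n+".npy",im);cv2.imwrite(f"pics/{n}0.png",im[:,:,::-1])
    print(n,eyes.calibration(n))
E
```

```text
{'time_s': 0.0, 'joints': array([-1.31687297,  0.46947875, -0.04860052,  1.53367886,  0.02413202,
        1.1410234 , -0.08228203]), 'joint_velocities': array([-0.0005061 ,  0.00072834, -0.00053787, -0.00099576,  0.00180655,
       -0.0007621 ,  0.00105201]), 'joint_efforts': array([-1.16575425e-04, -5.07976198e+01, -8.06722627e-02, -2.36151356e+01,
       -6.13086554e-02,  3.80764646e-02,  1.90542733e-04]), 'eef_pos': array([0.18819894, 0.64760583, 0.2214807 ]), 'orientation': array([-9.10709256e-05,  1.40907301e-01,  9.90022288e-01, -9.96611138e-04]), 'force': array([-0.48697772, -0.19574303,  0.84243993]), 'ft_torque': array([ 0.04467736,  0.00429941, -0.03905055]), 'gripper_force': 0.0, 'grip_width': 0.08705576938438873}
scene {'fov_y': 50.403885893665525, 'cx': 319.3491297320395, 'cy': 194.51700846984147, 'T': array([[ 0.47342973, -0.44557703,  0.75981932, -0.14637851],
       [-0.88059448, -0.21941038,  0.42001482, -0.43117618],
       [-0.02043672, -0.8679402 , -0.49624807,  0.52834735],
       [ 0.        ,  0.        ,  0.        ,  1.        ]])}
top {'fov_y': 55.251770603966754, 'cx': 318.4337667286628, 'cy': 198.0566750341808, 'T': array([[ 0.01130326, -0.98966196,  0.1429736 ,  0.40947701],
       [-0.99973674, -0.01404002, -0.01814729, -0.06534785],
       [ 0.01996704, -0.14273083, -0.98956012,  0.94391062],
       [ 0.        ,  0.        ,  0.        ,  1.        ]])}
```

View pics/scene0.png

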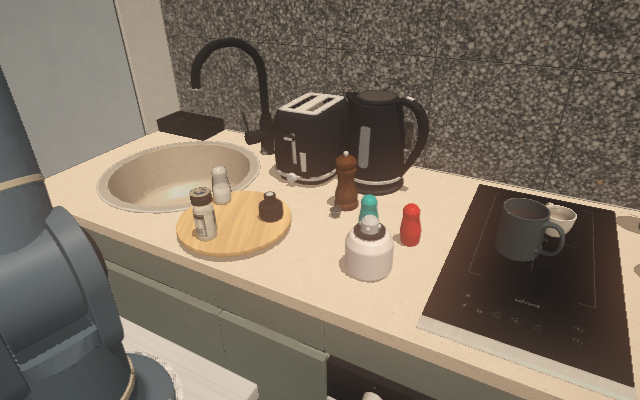

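View pics/top0.png

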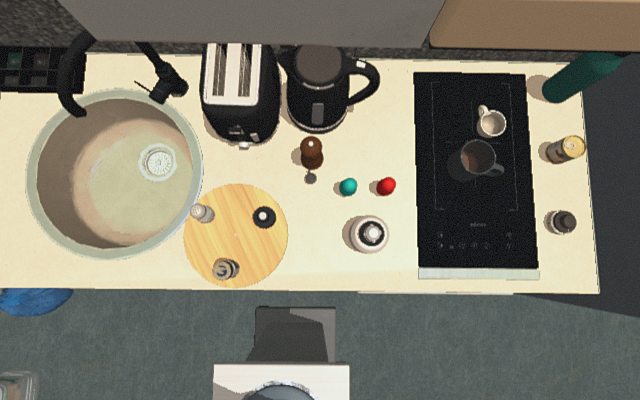

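Scene view: the cap (dark, knobbed) is at (271,206), the salt shaker at (221,185) and the spice jar at (203,213), all on the turntable. The pepper mill is at (346,182) and the crock at (369,250). Top view: cap (264,216), salt (203,213), spice (225,268), mill (311,153), crock (369,234). The other dark, round candidate is at top (562,222), but it stands on the worktop at the far right. The turquoise and red shakers (348,187), (386,187) are decoys. The cap is the one on the turntable; I'll confirm it in a crop.

```bash
cat > h.py <<'E'
import numpy as np,cv2
from workcell import telemetry, eyes
def ray(n,uv,C=None):
    C=C or eyes.calibration(n);f=200/np.tan(np.radians(C["fov_y"]/2))
    d=C["T"][:3,:3]@np.array([(uv[0]-C["cx"])/f,(uv[1]-C["cy"])/f,1]);return C["T"][:3,3],d
def onz(n,uv,z,C=None):
    o,d=ray(n,uv,C);return o+d*(z-o[2])/d[2]
def proj(n,p,C=None):
    C=C or eyes.calibration(n);f=200/np.tan(np.radians(C["fov_y"]/2))
    q=C["T"][:3,:3].T@(np.array(p)-C["T"][:3,3]);return np.array([C["cx"]+f*q[0]/q[2],C["cy"]+f*q[1]/q[2]])
E
python3 - <<'E'
import cv2,numpy as np
t=np.load("top.npy")[:,:,::-1];s=np.load("scene.npy")[:,:,::-1]
a=cv2.resize(t[185:285,180:300],None,fx=4,fy=4,interpolation=2)
b=cv2.resize(t[185:260,330:410],None,fx=4,fy=4,interpolation=2)
c=cv2.resize(s[180:280,240:400],None,fx=2,fy=2,interpolation=2)
o=np.zeros((600,800,3),np.uint8);o[:400,:480]=a;o[:300,480:]=b;o[400:,:320]=c;cv2.imwrite("pics/crop.png",o)
from h import *
print("cap top",onz("top",(264,216),.082),"crock stud",onz("top",(370.5,233.5),.115))
for n,p in(("salt",(203,208)),("spice",(221,268))):print(n,onz(n and "top",p,.1))
print("mill",onz("top",(311,147),.14))
E
```

```text
cap top [0.49134085 0.04127875 0.082     ] crock stud [ 0.45317701 -0.19436709  0.115     ]
salt [0.50558789 0.1740473  0.1       ]
spice [0.37554378 0.12825858 0.1       ]
mill [ 0.63716554 -0.06271789  0.14      ]
```

View pics/crop.png

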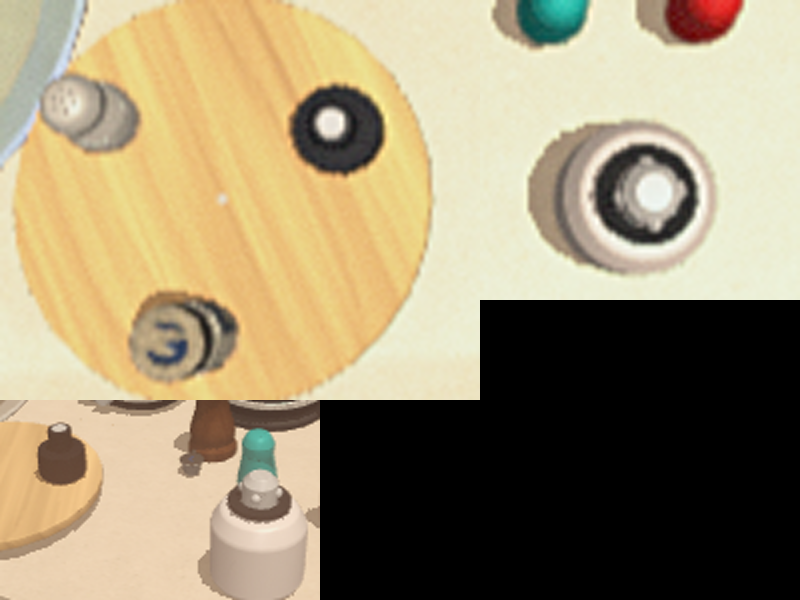

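The crop confirms it: black ribbed skirt with a round knob, centred at top-view (264,217.5) on the turntable. The crock's stud is at about (373,233). Next I'll measure both with masks in both views.

Run:
```python
from h import *
t=eyes.read_camera("top");print("moved px",np.abs(t.astype(int)-np.load("top.npy"))[180:290,180:290].mean())
def dark(im,x0,y0,x1,y1,th):
    m=np.zeros(im.shape[:2],np.uint8);m[y0:y1,x0:x1]=(im[y0:y1,x0:x1].max(2)<th)*255
    cs,_=cv2.findContours(m,cv2.RETR_EXTERNAL,cv2.CHAIN_APPROX_NONE);c=max(cs,key=cv2.contourArea)
    return c,cv2.fitEllipse(c),cv2.minEnclosingCircle(c)
c,e,_=dark(t,245,195,285,240,90);print("cap",e,onz("top",e[0],.050),onz("top",e[0],.058))
c,e,_=dark(t,345,205,395,260,100);print("ring",e,onz("top",e[0],.090))
g=t[210:255,350:395].min(2);m=(g>225).astype(np.uint8)
print("crock wall px",onz("top",(369,234),.09))
s=eyes.read_camera("scene")
c,e,_=dark(s,250,180,290,225,100);print("cap scene",cv2.boundingRect(c))
c,e,_=dark(s,345,215,395,245,110);print("ring scene",e,onz("scene",e[0],.09))
# intersect: predictions
for p in((.4885,.0415,.025),(.4885,.0415,.058),(.4885,.0415,.082)):print(proj("scene",p),proj("top",p))
```

```text
moved px 1.9550137741046831
cap ((263.9831237792969, 216.97747802734375), (20.355152130126953, 21.682741165161133), 98.73824310302734) [0.49208459 0.04520433 0.05      ] [0.49134529 0.04421495 0.058     ]
ring ((370.9074401855469, 233.2392120361328), (23.72359848022461, 24.367136001586914), 113.05513000488281) [ 0.45508737 -0.19917615  0.09      ]
crock wall px [ 0.45333986 -0.19488902  0.09      ]
cap scene (259, 194, 21, 26)
ring scene ((369.1829528808594, 230.46925354003906), (16.642677307128906, 28.319957733154297), 95.23246002197266) [ 0.44948675 -0.20268499  0.09      ]
[271.23058012 217.47518357] [266.73902811 219.45874172]
[270.05528324 204.5734911 ] [265.11794097 218.21605242]
[269.17372967 194.89633356] [263.86184681 217.25315861]
```

>>> {"api": "drive_tool", "payload": {
  "moves": [
    [[-0.36,-0.39,0,0,0,0],[-0.36,-0.39,0,0,0,0],[-0.36,-0.39,0,0,0,0],[-0.36,-0.39,0,0,0,0],[-0.36,-0.39,0,0,0,0],[-0.36,-0.39,0,0,0,0],[-0.36,-0.39,0,0,0,0],[-0.36,-0.39,0,0,0,0]]
  ],
  "hand": 0
}}

```text
time_s: 0.87
eef_pos: [0.3309, 0.3613, 0.2226]
orientation: [0.0, 0.141, 0.99, 0.0]
force: [0.9, 0.6, 0.4]
grip_width: 0.087
gripper_force: 0.0
```

>>> {"api": "drive_tool", "payload": {
  "moves": [
    [[-0.36,-0.39,0,0,0,0],[-0.36,-0.39,0,0,0,0],[-0.36,-0.39,0,0,0,0],[-0.36,-0.39,0,0,0,0],[-0.36,-0.39,0,0,0,0],[-0.36,-0.39,0,0,0,0],[-0.2,-0.25,0,0,0,0],[0,0,0,0,0,0]]
  ]
}}

```text
time_s: 1.53
eef_pos: [0.4481, 0.1214, 0.2228]
orientation: [0.001, 0.146, 0.989, -0.001]
force: [-0.4, 0.6, -0.2]
grip_width: 0.0868
gripper_force: 0.0
```

Run:
```python
from h import *
C=eyes.calibration("wrist");im=eyes.read_camera("wrist");np.save("w1.npy",im);import pickle;pickle.dump(C,open("w1.pkl","wb"))
cv2.imwrite("pics/w1.png",im[:,:,::-1]);s=telemetry.state();print(s["eef_pos"],s["force"],C)
print(proj("wrist",(.491,.044,.058),C),proj("wrist",(.453,-.2,.09),C))
```

```text
[0.44700527 0.12455781 0.2226511 ] [ 0.07363435  0.15942036 -0.00605873] {'fov_y': 71.95677568208276, 'cx': 325.04184092086643, 'cy': 201.27629170595208, 'T': array([[ 0.28790339,  0.91998319,  0.26597474,  0.37635255],
       [ 0.95765828, -0.27614083, -0.08146692,  0.14417077],
       [-0.00150171,  0.27816751, -0.96053141,  0.38500859],
       [ 0.        ,  0.        ,  0.        ,  1.        ]])}
[276.284635  234.2115675] [ 70.0577159  270.60229115]
```

View pics/w1.png

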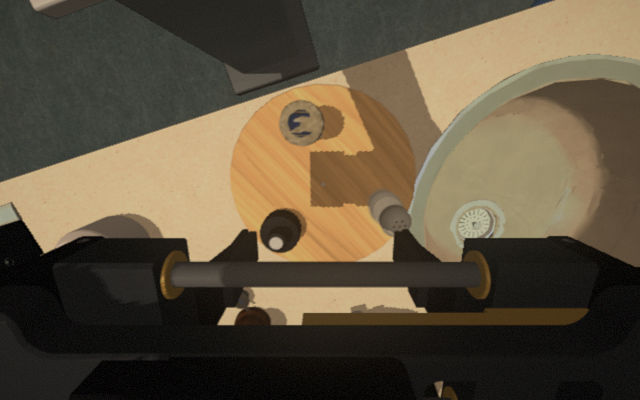

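The wrist view shows the cap at (281,230), with its pale knob top at (276,243). The salt shaker is at (391,211) and the spice jar at (301,123).

Run:
```python
from h import *
import pickle
C=pickle.load(open("w1.pkl","rb"));im=np.load("w1.npy")
m=np.zeros(im.shape[:2],np.uint8);r=im[200:256,250:310];m[200:256,250:310]=(r.max(2)<70)*255
cs,_=cv2.findContours(m,0,1);c=max(cs,key=cv2.contourArea);print(cv2.boundingRect(c),cv2.fitEllipse(c),cv2.minAreaRect(c))
k=r.max(2)>70;
b=im[234:254,266:288];mm=(b.min(2)>110);v,u=np.nonzero(mm);kc=(u.mean()+266,v.mean()+234);print("knob",kc,mm.sum(),onz("wrist",kc,.082,C))
t=np.load("top.npy")
b=t[207:226,252:276];mm=(b.min(2)>110);v,u=np.nonzero(mm);kt=(u.mean()+252,v.mean()+207);print("knob top cam",kt,mm.sum(),onz("top",kt,.082))
for n,p,CC in(("wrist",kc,C),("top",kt,None)):
  pass
s=np.load("scene.npy");b=s[188:202,262:276];mm=b.min(2)>150;v,u=np.nonzero(mm)
if len(u):ks=(u.mean()+262,v.mean()+188);print("knob scene",ks,mm.sum(),onz("scene",ks,.082))
```

```text
(261, 210, 40, 42) ((280.5603942871094, 230.5951385498047), (38.230865478515625, 41.89699172973633), 26.72452163696289) ((280.5, 230.5), (41.0, 39.0), 90.0)
knob (np.float64(274.36054421768705), np.float64(244.42857142857142)) 147 [0.49439563 0.04471019 0.082     ]
knob top cam (np.float64(262.5), np.float64(214.37)) 100 [0.49498962 0.0447742  0.082     ]
knob scene (np.float64(268.58666666666664), np.float64(190.61333333333334)) 75 [0.50349217 0.05318674 0.082     ]
```

>>> {"api": "drive_tool", "payload": {
  "moves": [
    [[-0.3,-0.28,0,0,0,0],[-0.3,-0.28,0,0,0,0],[-0.3,-0.28,0,0,0,0],[0,0,0,0,0,0],[0,0,0,0,0,0]]
  ]
}}

```text
time_s: 2.0
eef_pos: [0.4936, 0.048, 0.2224]
orientation: [-0.0, 0.142, 0.99, 0.0]
force: [0.2, 0.5, -0.1]
grip_width: 0.0872
gripper_force: 0.0
```

```bash
cat > to.py <<'E'
import sys
from h import *
from scipy.spatial.transform import Rotation as R
s=telemetry.state();q=s["orientation"];r=R.from_quat([q[1],q[2],q[3],q[0]])
print(s["time_s"],"pos",s["eef_pos"].round(4),"F",s["force"].round(1),"T",s["ft_torque"].round(2),"w",s["grip_width"],s["gripper_force"],"\ntool axes",r.as_matrix().T.round(3).tolist())
if len(sys.argv)>1:
    d=r.inv().apply(np.array([float(a) for a in sys.argv[1:4]])-s["eef_pos"]);print("shares",(d/.075).round(2))
E
python3 to.py .494 .0447 .061
python3 - <<'E'
from h import *
C=eyes.calibration("wrist");im=eyes.read_camera("wrist");cv2.imwrite("pics/w2.png",im[:,:,::-1]);print(proj("wrist",(.494,.0447,.082),C),proj("wrist",(.494,.0447,.058),C),proj("wrist",(.453,-.2,.09),C))
E
```

```text
2.0 pos [0.4936 0.048  0.2224] F [ 0.2  0.5 -0.1] T [0.03 0.01 0.01] w 0.08718930873983745 0.0 
tool axes [[-0.96, 0.28, 0.0], [0.28, 0.96, 0.0], [-0.0, 0.0, -1.0]]
shares [-0.02 -0.04  2.15]
[321.56015345 192.14966434] [321.800534   187.33094149] [104.2532488  218.80173961]
```

View pics/w2.png

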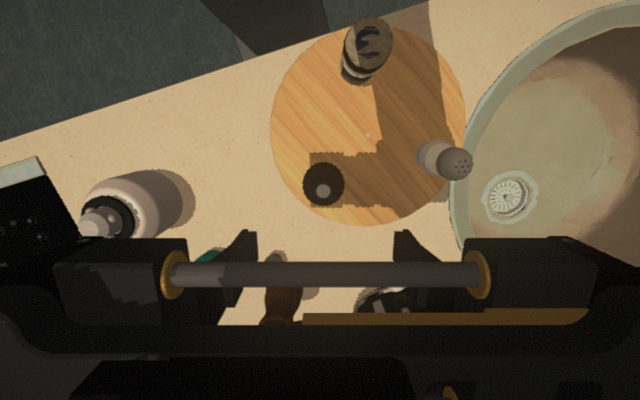

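The cap is centred at (323,185) with its knob top at (323,190). The crock ring is at about (108,217). I'll refine both.

Run:
```python
from h import *
C=eyes.calibration("wrist");im=eyes.read_camera("wrist")
b=im[180:202,312:336];mm=b.min(2)>75;v,u=np.nonzero(mm);k=(u.mean()+312,v.mean()+180);print("knob",k,mm.sum(),onz("wrist",k,.082,C))
m=np.zeros(im.shape[:2],np.uint8);m[155:212,295:350]=(im[155:212,295:350].max(2)<55)*255
c=max(cv2.findContours(m,0,1)[0],key=cv2.contourArea);print(cv2.fitEllipse(c),onz("wrist",cv2.fitEllipse(c)[0],.055,C))
m[:]=0;m[190:238,75:150]=(im[190:238,75:150].max(2)<85)*255
c=max(cv2.findContours(m,0,1)[0],key=cv2.contourArea);h=cv2.convexHull(c);e=cv2.fitEllipse(h);print(e,cv2.boundingRect(c),onz("wrist",e[0],.09,C))
cv2.imwrite("pics/w3.png",cv2.resize(np.hstack([im[180:245,60:210],cv2.merge([m]*3)[180:245,60:210]])[:,:,::-1],None,fx=2.6,fy=2.6))
```

```text
knob (np.float64(321.5826771653543), np.float64(191.79527559055117)) 127 [0.49294604 0.0462231  0.082     ]
((322.22845458984375, 184.6321563720703), (38.893524169921875, 41.433067321777344), 1.3988847732543945) [0.49088078 0.04731972 0.055     ]
((103.32674407958984, 225.0483856201172), (56.902523040771484, 59.56338119506836), 56.406898498535156) (75, 196, 59, 42) [ 0.45946894 -0.20324509  0.09      ]
```

View pics/w3.png

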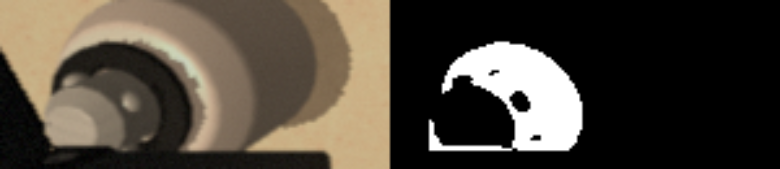

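>>> {"api": "drive_tool", "payload": {
  "moves": [
    [[0,-0.03,0.5,0,0,0],[0,0,0.5,0,0,0],[0,0,0.5,0,0,0],[0,0,0.4,0,0,0],[0,0,0.23,0,0,0],[0,0,0,0,0,0],[0,0,0,0,0,0]]
  ]
}}

```text
time_s: 2.68
eef_pos: [0.492, 0.0474, 0.0624]
orientation: [-0.001, 0.14, 0.99, 0.0]
force: [-0.2, 0.9, 0.4]
grip_width: 0.0873
gripper_force: 0.0
```

```bash
python3 to.py .493 .0455 .061
```

```text
2.6833 pos [0.492  0.0474 0.0624] F [-0.2  0.9  0.4] T [ 0.   -0.    0.03] w 0.08734927521642703 0.0 
tool axes [[-0.961, 0.277, 0.002], [0.277, 0.961, -0.0], [-0.002, 0.0, -1.0]]
shares [-0.02 -0.02  0.02]
```

>>> {"api": "drive_tool", "payload": {
  "moves": [
    [[-0.01,-0.02,0,0,0,0],[0,0,0,0,0,0],[0,0,0,0,0,0],[0,0,0,0,0,0],[0,0,0,0,0,0],[0,0,0,0,0,0],[0,0,0,0,0,0],[0,0,0,0,0,0]]
  ],
  "hand": 1,
  "force": 40
}}

```text
time_s: 3.35
eef_pos: [0.4932, 0.0442, 0.0629]
orientation: [0.0, 0.141, 0.99, 0.0]
force: [-0.9, -0.1, -0.0]
grip_width: 0.0415
gripper_force: 0.0
```

>>> {"api": "drive_tool", "payload": {
  "moves": [
    [[0,0,0,0,0,0],[0,0,0,0,0,0],[0,0,0,0,0,0],[0,0,0,0,0,0],[0,0,0,0,0,0],[0,0,0,0,0,0]]
  ]
}}

```text
time_s: 3.85
eef_pos: [0.4931, 0.0442, 0.0627]
orientation: [-0.0, 0.141, 0.99, 0.0]
force: [-0.8, -1.0, -0.3]
grip_width: 0.0249
gripper_force: 40.0
```

>>> {"api": "drive_tool", "payload": {
  "moves": [
    [[0,0,-0.1,0,0,0],[0,0,-0.2,0,0,0],[0,0,-0.4,0,0,0],[0,0,-0.5,0,0,0],[0,0,-0.5,0,0,0],[0,0,-0.3,0,0,0],[0,0,0,0,0,0],[0,0,0,0,0,0]]
  ]
}}

```text
time_s: 4.52
eef_pos: [0.4938, 0.0442, 0.2144]
orientation: [0.002, 0.141, 0.99, 0.001]
force: [-1.4, -0.0, -0.8]
grip_width: 0.025
gripper_force: 40.0
```

```bash
python3 to.py .455 -.199 .19
python3 - <<'E'
from h import *
C=eyes.calibration("wrist");im=eyes.read_camera("wrist");t=eyes.read_camera("top")
np.save("t4.npy",t);np.save("w4.npy",im)
s=eyes.read_camera("scene")
o=np.vstack([cv2.resize(t[170:290,170:410],None,fx=2.5,fy=2.5),cv2.resize(im[0:300],(600,281))])[:,:,::-1]
o2=np.zeros((600,800,3),np.uint8);o2[:581,:600]=o;o2[:300,600:]=cv2.resize(s[120:270,240:340],(200,300))[:,:,::-1];cv2.imwrite("pics/p4.png",o2)
print(proj("top",telemetry.state()["eef_pos"]))
E
```

```text
4.5167 pos [0.4938 0.0442 0.2144] F [-1.4 -0.  -0.8] T [-0.02  0.05  0.05] w 0.024955198986808175 39.99602794647217 
tool axes [[-0.96, 0.279, -0.003], [0.279, 0.96, 0.002], [0.003, 0.001, -1.0]]
shares [-0.41 -3.26  0.32]
[254.41491802 209.1854266 ]
```

View pics/p4.png

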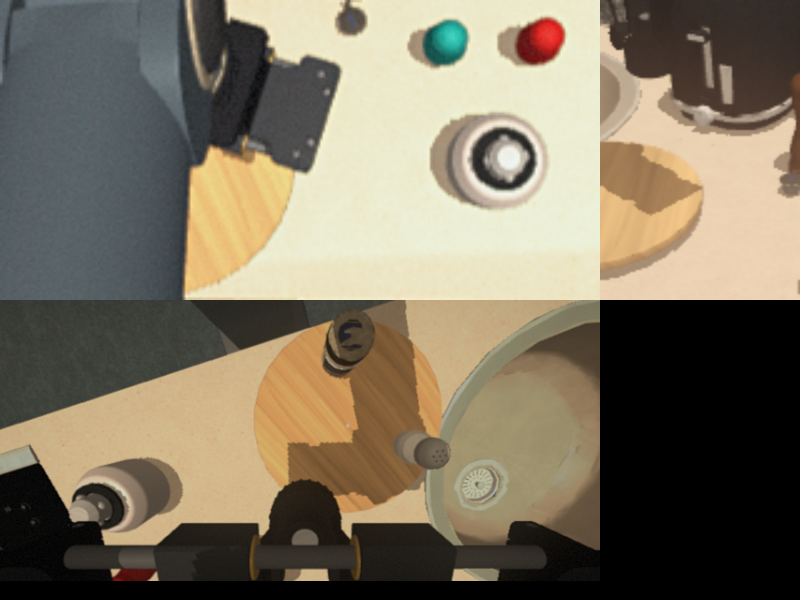

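The cap is held and clear of the turntable; the spice jar and salt shaker are still standing. I'll move near the crock and measure it in an unobstructed wrist view.

>>> {"api": "drive_tool", "payload": {
  "moves": [
    [[-0.06,-0.3,0,0,0,0],[-0.06,-0.5,0,0,0,0],[-0.06,-0.5,0,0,0,0],[-0.06,-0.5,0,0,0,0],[-0.06,-0.38,0,0,0,0],[0,0,0,0,0,0],[0,0,0,0,0,0],[0,0,0,0,0,0]]
  ]
}}

```text
time_s: 5.33
eef_pos: [0.4686, -0.1183, 0.2117]
orientation: [-0.001, 0.141, 0.99, 0.0]
force: [0.2, -0.3, -0.8]
grip_width: 0.025
gripper_force: 40.0
```

```bash
python3 to.py .455 -.2 .19
python3 - <<'E'
from h import *
import pickle
C=eyes.calibration("wrist");im=eyes.read_camera("wrist");np.save("w5.npy",im);pickle.dump(C,open("w5.pkl","wb"))
print(proj("wrist",(.455,-.2,.09),C),proj("wrist",(.455,-.2,.115),C))
cv2.imwrite("pics/w5.png",im[:,:,::-1])
E
```

```text
5.3333 pos [ 0.4686 -0.1183  0.2117] F [ 0.2 -0.3 -0.8] T [ 0.03 -0.03 -0.  ] w 0.02502699440329207 39.99648034572601 
tool axes [[-0.96, 0.279, 0.002], [0.279, 0.96, -0.0], [-0.002, 0.001, -1.0]]
shares [-0.13 -1.1   0.29]
[247.73099276 204.12800759] [240.90116546 211.31153476]
```

View pics/w5.png

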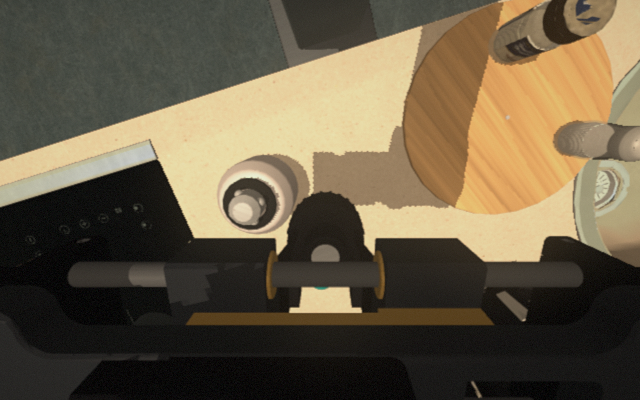

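The ring is at about (251,202) and the stud top at about (244,209). The held cap spans columns 288–363.

Run:
```python
from h import *
import pickle
C=pickle.load(open("w5.pkl","rb"));im=np.load("w5.npy");t=np.load("t4.npy")
def ringfit(im,x0,y0,x1,y1,th,n,C,seed):
    m=np.zeros(im.shape[:2],np.uint8);m[y0:y1,x0:x1]=(im[y0:y1,x0:x1].max(2)<th)*255
    c=max(cv2.findContours(m,0,1)[0],key=cv2.contourArea);e=cv2.fitEllipse(cv2.convexHull(c));print(n,"ring",np.round(e[0],1),np.round(e[1],1),onz(n,e[0],.09,C).round(4))
    # predicted ring size
    return e
e=ringfit(im,215,165,290,235,75,"wrist",C,0)
e2=ringfit(t,345,205,395,260,95,"top",None,0)
def lit(im,x0,y0,x1,y1,th,n,C):
    r=im[y0:y1,x0:x1].min(2);m=(r>th).astype(np.uint8);N,l,s,c=cv2.connectedComponentsWithStats(m)
    for i in range(1,N):
        if s[i][4]>20:
            k=c[i]+[x0,y0];print(n,"stud",k.round(1),s[i],onz(n,k,.115,C).round(4))
lit(im,228,192,262,226,135,"wrist",C);lit(t,362,222,384,245,225,"top",None)
# expected sizes and held cap prediction
T=telemetry.state()["eef_pos"];a=np.linspace(0,2*np.pi,73)
P=np.array([proj("wrist",T+[.0255*np.cos(x),.0255*np.sin(x),z],C) for z in(-.0377,-.005) for x in a]);print("pred cap",P.min(0),P.max(0))
m=np.zeros((400,640),np.uint8);m[185:236,280:372]=(im[185:236,280:372].max(2)<60)*255
c=max(cv2.findContours(m,0,1)[0],key=cv2.contourArea);print("cap bbox",cv2.boundingRect(c))
for n,CC in(("wrist",C),("top",None)):
    P=np.array([proj(n,[.455+.029*np.cos(x),-.2+.029*np.sin(x),.09],CC) for x in a]);print(n,"pred ring box",P.min(0),P.max(0))
```

```text
wrist ring [249.5 203.3] [49.5 52.7] [ 0.4547 -0.1979  0.09  ]
top ring [371.  233.2] [24.  24.9] [ 0.4552 -0.1993  0.09  ]
wrist stud [240.6 208.2] [  1   0  24  30 501] [ 0.4519 -0.1991  0.115 ]
wrist stud [229.9 223. ] [ 0 27  7  7 26] [ 0.4635 -0.215   0.115 ]
top stud [373.3 232.6] [ 8  7  8  9 56] [ 0.4551 -0.2005  0.115 ]
pred cap [285.86135376 191.18658955] [363.33704029 275.054832  ]
cap bbox (288, 192, 76, 44)
wrist pred ring box [220.65262338 177.57691744] [274.71290179 229.29239894]
top pred ring box [358.32584765 220.33141279] [384.2090544  246.36093477]
```

>>> {"api": "drive_tool", "payload": {
  "moves": [
    [[-0.03,-0.25,0,0,0,0],[-0.04,-0.4,0,0,0,0],[-0.03,-0.3,0,0,0,0],[-0.03,-0.13,0,0,0,0],[0,0,0.2,0,0,0],[0,0,0.2,0,0,0],[0,0,0,0,0,0],[0,0,0,0,0,0]]
  ]
}}

```text
time_s: 6.05
eef_pos: [0.4559, -0.198, 0.182]
orientation: [-0.001, 0.14, 0.99, 0.0]
force: [0.4, 0.5, 0.2]
grip_width: 0.0254
gripper_force: 40.0
```

```bash
python3 to.py .455 -.199 .156
python3 - <<'E'
from h import *
C=eyes.calibration("wrist");w=eyes.read_camera("wrist");s=eyes.read_camera("scene");t=eyes.read_camera("top")
o=np.zeros((600,800,3),np.uint8)
o[:300,:400]=cv2.resize(s[170:290,290:450],(400,300));o[:300,400:]=cv2.resize(t[180:285,300:440],(400,300));o[300:,:480]=cv2.resize(w[90:290,165:485],(480,300))
cv2.imwrite("pics/p6.png",o[:,:,::-1])
E
```

```text
6.05 pos [ 0.4559 -0.198   0.182 ] F [0.4 0.5 0.2] T [ 0.02 -0.   -0.  ] w 0.025421117067795474 39.996267557144165 
tool axes [[-0.961, 0.277, 0.002], [0.277, 0.961, 0.0], [-0.002, 0.001, -1.0]]
shares [ 0.01 -0.02  0.35]
```

View pics/p6.png

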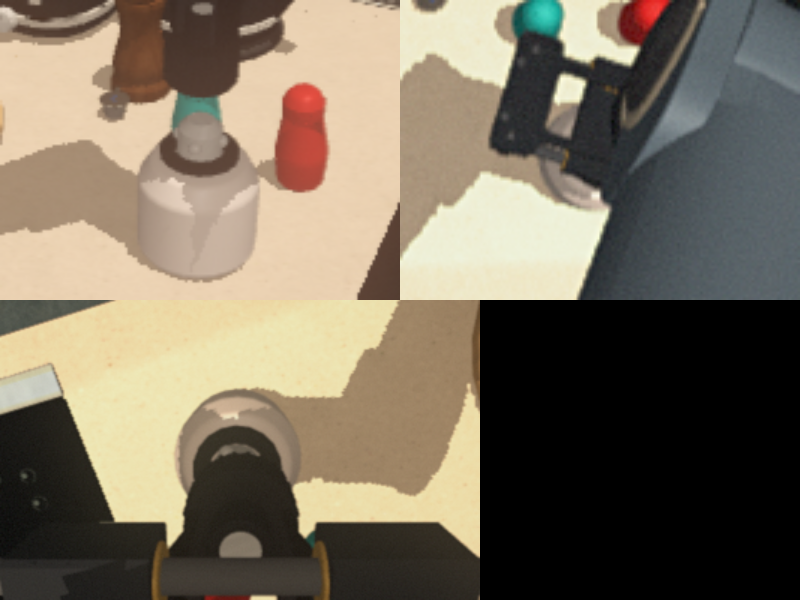

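The cap lines up over the stud: scene crop columns 202 vs 201, and the wrist view asks for about 1 mm in -y. I'll apply that correction and descend onto the taper.

>>> {"api": "drive_tool", "payload": {
  "moves": [
    [[0.01,-0.02,0.1,0,0,0],[0,0,0.15,0,0,0],[0,0,0.15,0,0,0],[0,0,0.08,0,0,0],[0,0,0,0,0,0],[0,0,0,0,0,0]]
  ]
}}

```text
time_s: 6.7
eef_pos: [0.4547, -0.2009, 0.1467]
orientation: [-0.0, 0.141, 0.99, -0.0]
force: [-0.1, -0.8, 0.2]
grip_width: 0.0253
gripper_force: 40.0
```

```bash
python3 to.py .455 -.199 .1277
```

```text
6.7 pos [ 0.4547 -0.2009  0.1467] F [-0.1 -0.8  0.2] T [-0.04 -0.03 -0.04] w 0.02525966297113752 39.99623358249664 
tool axes [[-0.96, 0.279, 0.0], [0.279, 0.96, -0.0], [-0.0, 0.0, -1.0]]
shares [0.   0.03 0.25]
```

>>> {"api": "drive_tool", "payload": {
  "moves": [
    [[0,0.01,0.03,0,0,0],[0,0,0.03,0,0,0],[0,0,0,0,0,0],[0,0,0,0,0,0]]
  ]
}}

```text
time_s: 7.03
eef_pos: [0.455, -0.2001, 0.1424]
orientation: [0.0, 0.141, 0.99, 0.0]
force: [0.3, 0.5, -0.9]
grip_width: 0.0249
gripper_force: 40.0
```

```bash
python3 to.py .455 -.199 .1277
```

```text
7.0333 pos [ 0.455  -0.2001  0.1424] F [ 0.3  0.5 -0.9] T [ 0.01 -0.01  0.03] w 0.024900954240997378 39.99630510807037 
tool axes [[-0.96, 0.279, -0.0], [0.279, 0.96, 0.0], [0.0, 0.0, -1.0]]
shares [0.   0.01 0.2 ]
```

>>> {"api": "drive_tool", "payload": {
  "moves": [
    [[0,0,0.03,0,0,0],[0,0,0.03,0,0,0],[0,0,0.03,0,0,0],[0,0,0,0,0,0],[0,0,0,0,0,0]]
  ],
  "force": 55
}}

```text
time_s: 7.45
eef_pos: [0.4562, -0.2005, 0.1364]
orientation: [0.001, 0.141, 0.99, -0.0]
force: [1.0, 0.2, 6.3]
grip_width: 0.0244
gripper_force: 55.0
```

```bash
python3 to.py .455 -.199 .1277
```

```text
7.45 pos [ 0.4562 -0.2005  0.1364] F [1.  0.2 6.3] T [ 0.01 -0.1  -0.01] w 0.02437882793831755 55.004029870033264 
tool axes [[-0.96, 0.279, -0.003], [0.279, 0.96, 0.0], [0.003, -0.001, -1.0]]
shares [0.02 0.02 0.12]
```

>>> {"api": "drive_tool", "payload": {
  "moves": [
    [[0,0,0.03,0,0,0],[0,0,0.03,0,0,0],[0,0,0.03,0,0,0],[0,0,0,0,0,0],[0,0,0,0,0,0]]
  ]
}}

```text
time_s: 7.87
eef_pos: [0.4548, -0.1998, 0.1278]
orientation: [-0.0, 0.141, 0.99, -0.0]
force: [2.8, -0.7, -8.6]
grip_width: 0.0248
gripper_force: 55.0
```

```bash
python3 to.py .455 -.199 .1277
```

```text
7.8667 pos [ 0.4548 -0.1998  0.1278] F [ 2.8 -0.7 -8.6] T [-0.14 -0.8  -0.06] w 0.024794361454696826 54.98660445213318 
tool axes [[-0.96, 0.279, 0.001], [0.279, 0.96, -0.0], [-0.001, 0.0, -1.0]]
shares [0.   0.01 0.  ]
```

>>> {"api": "drive_tool", "payload": {
  "moves": [
    [[0,0,0.015,0,0,0],[0,0,0.015,0,0,0],[0,0,0,0,0,0],[0,0,0,0,0,0]]
  ]
}}

```text
time_s: 8.2
eef_pos: [0.455, -0.2, 0.1269]
orientation: [-0.0, 0.141, 0.99, 0.0]
force: [-0.4, 1.5, 2.8]
grip_width: 0.0245
gripper_force: 55.0
```

```bash
python3 to.py .455 -.199 .1277
```

```text
8.2 pos [ 0.455  -0.2     0.1269] F [-0.4  1.5  2.8] T [0.27 0.03 0.05] w 0.024547761743833125 55.00057339668274 
tool axes [[-0.96, 0.279, 0.0], [0.279, 0.96, 0.001], [0.0, 0.001, -1.0]]
shares [ 0.    0.01 -0.01]
```

>>> {"api": "drive_tool", "payload": {
  "moves": [
    [[0,0,0.012,0,0,0],[0,0,0.01,0,0,0],[0,0,0,0,0,0],[0,0,0,0,0,0],[0,0,0,0,0,0],[0,0,0,0,0,0]]
  ]
}}

```text
time_s: 8.7
eef_pos: [0.4551, -0.2, 0.1258]
orientation: [0.0, 0.141, 0.99, 0.0]
force: [-1.9, 1.4, 9.2]
grip_width: 0.0246
gripper_force: 55.0
```

```bash
python3 to.py .455 -.199 .1277
python3 - <<'E'
from h import *
for i in range(5):
    eyes.read_camera("scene");s=telemetry.state();print(s["force"].round(2),s["eef_pos"].round(4))
E
```

```text
8.7 pos [ 0.4551 -0.2     0.1258] F [-1.9  1.4  9.2] T [ 0.46  0.36 -0.02] w 0.024561711310238283 55.00636339187622 
tool axes [[-0.96, 0.279, -0.0], [0.279, 0.96, 0.001], [0.001, 0.001, -1.0]]
shares [ 0.01  0.01 -0.03]
[-1.45  1.59  9.02] [ 0.4551 -0.2     0.1258]
[-0.6   2.03  9.4 ] [ 0.4551 -0.2     0.1258]
[-2.06  3.04  8.84] [ 0.4551 -0.2     0.1258]
[-1.1   2.24  8.9 ] [ 0.4551 -0.2     0.1258]
[-1.04  2.32  8.51] [ 0.4551 -0.2     0.1258]
```

>>> {"api": "drive_tool", "payload": {
  "moves": [
    [[0,0.005,0.01,0,0,0],[0,0,0,0,0,0],[0,0,0,0,0,0],[0,0,0,0,0,0],[0,0,0,0,0,0],[0,0,0,0,0,0]]
  ]
}}

```text
time_s: 9.45
eef_pos: [0.4552, -0.2, 0.1254]
orientation: [0.0, 0.141, 0.99, 0.0]
force: [-2.3, 1.9, 10.8]
grip_width: 0.0245
gripper_force: 55.0
```

Run:
```python
from h import *
L=[]
for i in range(10):
    im=eyes.read_camera("scene");s=telemetry.state();L.append(np.r_[s["force"],s["ft_torque"],s["eef_pos"]])
print(np.mean(L,0).round(4),np.std(L,0).round(2)[:3],s["time_s"],s["grip_width"],s["gripper_force"])
w=eyes.read_camera("wrist");o=np.zeros((600,800,3),np.uint8)
o[:300,:400]=cv2.resize(im[170:290,290:450],(400,300));o[:300,400:]=cv2.resize(w[90:290,165:485],(400,300));o[300:,:480]=cv2.resize(im[120:300,150:438],(480,300));cv2.imwrite("pics/p7.png",o[:,:,::-1])
```

```text
[-2.27080e+00  2.03230e+00  1.14567e+01  4.11500e-01  6.05900e-01
 -3.00000e-03  4.55200e-01 -2.00000e-01  1.25400e-01] [0.46 0.51 0.47] 9.95 0.02450367807832191 55.00652253627777
```

View pics/p7.png

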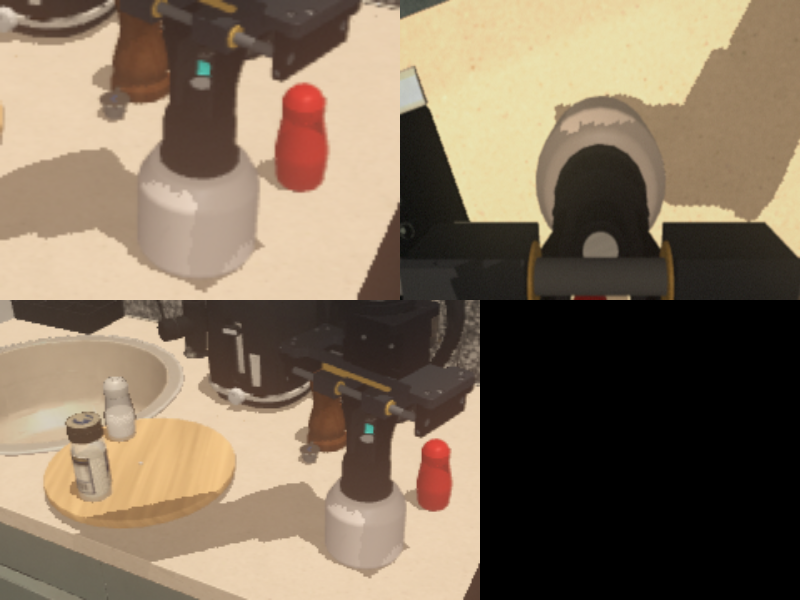

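The cap sits level and home on the ring. The push reads a steady 11.5 N, about 12 N once the cap's weight is added. The salt shaker, spice jar and mill are all standing.

```bash
python3 -c "
from workcell import ticket;print(ticket.hand_in())"
```

```text
the job is handed in; nothing more can be done
None
```

I pressed the cap down past the click and fully home on the sealing ring, then handed the job in at about 10 s, still gripping it and pushing down at about 12 N, with the salt shaker, spice jar and pepper mill left standing.

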